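# Load a perch dowel into the notched drilling cradle and clamp it

### The job

Raise the hold-down lever of the wooden cradle and roll the long dowel along the two rails, without lifting it off them, until it lies level in both V notches. Slide it lengthwise until its end touches the upright end stop, then swing the lever back down so that its pad rests on the dowel. Leave the other things on the table where they are.

Things in the scene. Friction and masses are not known exactly. Their poses are not given: they have to be found in the camera images.
- cradle: Fixed wooden cradle: a 12 mm base board with two parallel rails 28 mm thick, flat tops 70 mm above the table, centred at its y = +90 and -90 mm, running from x = -135 (8 mm high lip at the front end) to x = +70 mm, with an end stop and a lever at its +y side. Origin: on the table, midway between the notches; x runs along the rails from front lips to notches, y towards the end stop, z up.
- stop_face (a point): Point on the inner face (facing cradle -y) of the end stop, an upright board 70 mm long in x, 12 mm thick, 88 mm high: cradle x 0, y 160, z 70 mm, where the tip of a seated dowel touches.
- notch_stop_side (a point): Middle of the V notch in the rail near the end stop, at rail-top height (cradle x 0, y 90, z 70 mm). The notch is 90 degrees, 34 mm wide, 17 mm deep; a 12 mm high lip stands behind it (x = 19 to 35 mm). The axis of a seated dowel passes through this point.
- notch_free_side (a point): The same point of the identical notch in the other rail (cradle x 0, y -90, z 70 mm).
- dowel: Loose round wooden dowel, 24 mm diameter, 320 mm long over its rounded ends, about 100 g, lying across the two rails in front of the notches. Origin at its middle on its axis; its y axis is its length, towards the end-stop end (x and z turn as it rolls). Its axis is 82 mm above the table on the rails and 70 mm when seated in the notches.
- dowel_stop_end (a point): Tip of the dowel's end nearer the end stop, on its axis.
- dowel_free_end (a point): Tip of the dowel's other end, on its axis.
- lever (a joint): Angle of the steel hold-down lever, a rocker over the +y rail, turning about the cradle's y: 0 fully lowered without a dowel, 0.06 rad with its pad on a seated dowel, 0.95 fully raised. It stays where it is left; about 2 N at either end moves it. Bar 12 mm thick, 14 mm wide. Tail pushed down: nose rises; nose pushed down: pad lowers. Lowered, it blocks the notch.
- lever_pivot (a point): Lever's pivot axis, in the cradle at x = 55, y = 90, z = 106 mm.
- lever_tail (a point): Middle of the top of the tail plate (26 mm long x 28 mm wide), 76 mm from the pivot on the side away from the notch and 6 mm above the bar's middle.
- lever_nose (a point): Middle of the top of the nose plate (26 x 28 mm), 92 mm from the pivot on the notch side and 6 mm above the bar's middle.
- lever_pad (a point): Centre of the underside of the round rubber pad (20 mm diameter), 55 mm from the pivot on the nose side, 27 mm below the bar's middle.
- house_a: Bystander: small wooden birdhouse, about 75 mm high, standing on the table behind the cradle; origin at its foot. To be left alone.
- house_b: Bystander: small wooden birdhouse, about 70 mm high, on the table beyond the end stop; origin at its foot. To be left alone.
- house_c: Bystander: small wooden birdhouse, about 80 mm high, on the table towards the robot; origin at its foot. To be left alone.
- offcut: Bystander: flat wooden block 45 x 70 x 18 mm lying on the base board between the rails, its top 30 mm above the table; origin at the centre of its underside. To be left alone.
- glue: Bystander: white bottle 52 mm diameter, 140 mm high, standing on the table; origin at its foot. To be left alone.
- board_stack: Bystander: wooden block 90 x 140 x 30 mm on the table; origin at the centre of its underside. To be left alone.
- screwdriver: Bystander: screwdriver lying on the table. To be left alone.

How it is judged:
By the outcome, as a careful person would: the job done as asked, in the order asked, and still so for the second after the job is handed in, with the robot touching nothing.
It also fails if it takes over 67 s, if anything falls off the work surface, if the arm or the gripper's body presses on something with over 40 N, if the wrist force passes 120 N, or if a joint passes its speed limit or range.

### The arm

A 7-joint arm with a two-finger parallel gripper is mounted at the origin on the work surface. World frame = base frame: x ahead of the robot, y to its left, z up, the work surface at z = 0. Lengths are in m, angles in rad, forces in N, time in s.
With the tool pointing down it reaches from about 0.4 to 0.925 m from the base axis. Payload 5.6 kg.
Tool frame: the origin (TCP) lies between the finger pads; the fingertips stand 14 mm ahead of it and the grasp point (between the pads) lies 5 mm behind it; z points along the fingers, y is the line along which they close (so a half turn about z gives the same grasp; the last joint's range is limited). The gripper opens to 85 mm and grips with 20 to 120 N. Pads are 22 mm wide; open, the fingers measure 114 mm over their backs; the gripper's body (76 mm by 85 mm) begins 54 mm behind the grasp point. The pads swing forward as they close: fully open they stand 13 mm farther back than shut.
Start: joints at [-1.254, 0.468, -0.012, 1.603, 0.006, 1.071, -0.056], TCP at [0.229, 0.608, 0.245] pointing down, gripper open.
Joint ranges: [-2.53, 2.53], [-0.31, 2.02], [-1.57, 1.55], [0.28, 2.44], [-1.29, 4.43], [0.15, 1.84], [-2.92, 2.92]. Speed limits (rad/s): [2.57, 2.57, 3.14, 3.14, 3.14, 3.14, 3.14].

### API

Orientations are given as a unit quaternion [x, y, z, w].
In Python, from cell import bot, eyes gives the robot as it stands.
- The arm moves only by the shell command python3 -m handwheel 'ROWS' [FORCE]. ROWS is a JSON object of lists of equal length, an entry for each row: "offset": the shift along the tool's x, y, z in cm, a list of three; "angular": the turn, a rotation vector about the tool's x, y, z in degrees, a list of three; "fingers": the opening in per cent of the stroke, from 0 (shut) to 100 (fully open). A call has 1 to 8 rows; each row shifts and turns the commanded pose from where the row before left it, along the tool's axes as they then stand; what a row does not reach is not made up. A row lasts 1/8 s, in which the tool goes at most 62.5 mm and 10.7 degrees, less where a joint would pass 70% of its speed; a pose out of reach is approached as far as the arm can. A call with a gripper value outside its range is refused whole. The fingers move at their own pace and stop on an object; FORCE is the grip in N (left out, the last holds). Time passes only in rows, so rows that do not move let the fingers close. It gives the time, the measured TCP pose, the force, the opening and the grip force at its end, in the units of the state.
- bot.get_obs(): the state, without advancing time (a new reading comes with each control period).
- eyes.capture(name): name is "side" or "top" or "wrist"; returns the picture (480x640x3 uint8, blue, green, red); there is no depth.
- eyes.calibration(name): a dict with "mtx" (3x3 intrinsics, pixels), "position" and "attitude" of the camera in the world. Camera axes: x right, y up, looking along -z (the intrinsics and any distortion apply to the point x, -y, -z); pixel columns grow to the right and rows downward; lengths in m; the calibration is good to about 2 mm. The wrist camera is an equidistant fisheye: a pixel r from the principal point sees the ray r / f radians off the axis. A picture is of the moment at which its call begins: read the wrist's pose just before it. calibration takes no time and is no camera call; for the wrist camera it gives the pose at the moment of the call.
- bot.hand_in(): hands the job in; it is judged then, once.
The state is a dict: "clock": time; "joint_positions": joint angles; "joint_vel": joint speeds; "effort": joint torques, N m; "ee_pos": TCP position; "tool_rot": TCP orientation; "ft_force": force on the tool from outside, world axes, zero at the start; "wrist_torque": the same for the moment, N m; "gripper_width": finger opening in m; "grip_force": force on a finger pad.
Only numpy, scipy, OpenCV 4.12 (cv2) and the standard library are available. Lean on these libraries where they do the work, as an engineer would, in place of code of your own. Each camera call takes 0.05 s, during which the arm holds its last target. There are 200 camera calls.

## Working session

There is one attempt and no reset: what is moved stays moved. The work goes in short steps, Python scripts to look and compute and a shell command to move; the robot and the scene stay as the last step left them, time stands still between calls to the robot, and variables do not carry over. Pictures are saved under pics/ and viewed, at most 10 in all, crops included, and the job is handed in when it is done.

```bash
mkdir -p pics; ls; python3 - <<'E'
from cell import bot, eyes
import cv2,numpy as np
for n in("top","side"):
    cv2.imwrite(f"pics/{n}0.png",eyes.capture(n)); c=eyes.calibration(n); print(n,{k:np.round(v,4).tolist() if not isinstance(v,str) else v for k,v in c.items()})
print(bot.get_obs())
E
```

```text
pics
top {'mtx': [[523.1308, 0.0, 308.2534], [0.0, 523.1308, 234.6293], [0.0, 0.0, 1.0]], 'position': [0.4316, -0.0058, 1.5628], 'attitude': [0.0206, -0.0324, -0.6971, 0.7159]}
side {'mtx': [[587.9798, 0.0, 325.5326], [0.0, 587.9798, 239.989], [0.0, 0.0, 1.0]], 'position': [0.3849, -0.8795, 1.0995], 'attitude': [0.3419, -0.0257, -0.0884, 0.9352]}
{'clock': 0.1, 'joint_positions': array([-1.25401739,  0.46829214, -0.01159001,  1.6035374 ,  0.00603487,
        1.07142144, -0.05627393]), 'joint_vel': array([ 9.44861534e-04, -2.76569880e-03,  4.73691280e-04, -2.26873009e-03,
       -3.66964419e-05, -1.87467510e-04,  1.68756124e-03]), 'effort': array([ 1.02264839e-03, -5.33519804e+01,  2.13209091e-02, -2.51965553e+01,
        1.14676249e-02,  4.34812537e-03, -1.48032268e-05]), 'ee_pos': array([0.22874848, 0.60789828, 0.24442919]), 'tool_rot': array([ 1.78937036e-01,  9.83860192e-01, -8.09518114e-04, -6.93596723e-05]), 'ft_force': array([ 0.66215556, -0.76938607,  0.29331087]), 'wrist_torque': array([-0.02114465, -0.03793619, -0.01843525]), 'grip_force': 0.0, 'gripper_width': 0.08544175090142453}
```

View pics/top0.png

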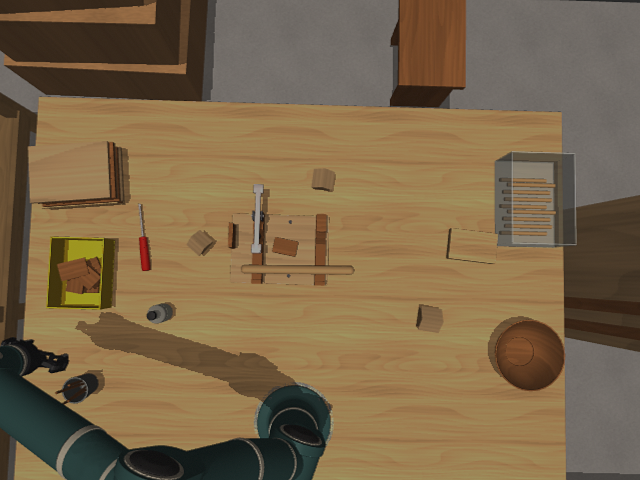

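View pics/side0.png

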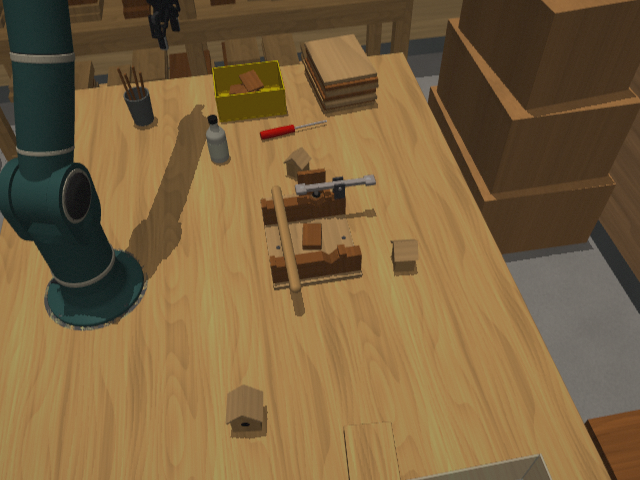

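The top view shows the dowel lying across the rails from about (238,269) to (352,270). The lever runs from its nose at (257,250) to its tail at (259,187), so it is lowered. The end stop is at (232,235), and the rails are at columns 258 and 321. I'll zoom in to get cradle coordinates.

```bash
cat > h.py <<'E'
import numpy as np, cv2
from scipy.spatial.transform import Rotation as R
from cell import bot, eyes
def cast(n,uv,z):
    c=eyes.calibration(n);K=c['mtx'];uv=np.atleast_2d(uv)
    d=np.c_[(uv[:,0]-K[0][2])/K[0][0],-(uv[:,1]-K[1][2])/K[1][1],-np.ones(len(uv))]
    d=R.from_quat(c['attitude']).apply(d);p=np.array(c['position'])
    return p+d*((z-p[2])/d[:,2])[:,None]
def proj(n,P):
    c=eyes.calibration(n);K=c['mtx']
    q=R.from_quat(c['attitude']).inv().apply(np.atleast_2d(P)-c['position'])
    return np.c_[K[0][2]+K[0][0]*q[:,0]/-q[:,2],K[1][2]-K[1][1]*q[:,1]/-q[:,2]]
E
python3 - <<'E'
from h import *
a=cv2.imread('pics/top0.png')[175:295,215:365]
b=cv2.imread('pics/side0.png')[165:300,245:385]
cv2.imwrite('pics/zt.png',cv2.resize(a,None,fx=5,fy=5,interpolation=cv2.INTER_CUBIC))
cv2.imwrite('pics/zs.png',cv2.resize(b,None,fx=4.4,fy=4.4,interpolation=cv2.INTER_CUBIC))
print(cast('top',[[238,269],[353,270]],.082),cast('side',[[278,190],[296,289]],.082))
E
```

```text
[[ 0.44081242  0.16634326  0.082     ]
 [ 0.44647538 -0.15827244  0.082     ]] [[ 0.44463143  0.14441018  0.082     ]
 [ 0.44318715 -0.15599766  0.082     ]]
```

View pics/zt.png

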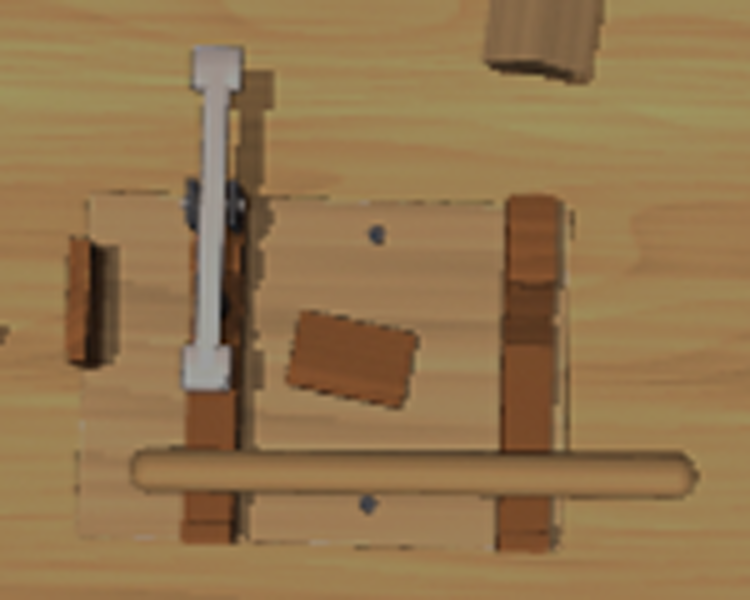

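View pics/zs.png

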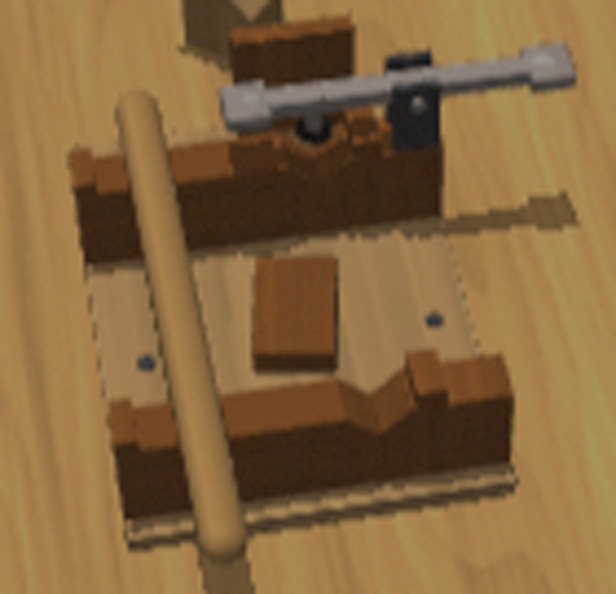

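The zoomed top view shows the nose plate at (207,367), the tail plate at (218,68), and the rail front ends at (208,542) and (524,549). The −y rail's rear end is at (533,196) and the dowel tips are at (131,470) and (698,475). The zoomed side view shows the dowel on the flat rail tops and the lever fully down.

```bash
cat >> h.py <<'E'
def zt(u,v): return [215+u/5-.4,175+v/5-.4]
def zs(u,v): return [245+u/4.4-.4,165+v/4.4-.4]
def T2(a,b): pass
E
python3 - <<'E'
from h import *
pts=[('nose','top',zt(207,367),.112,(-.037,.09)),('tail','top',zt(218,68),.112,(.131,.09)),('f+','top',zt(208,542),.078,(-.135,.09)),('f-','top',zt(524,549),.078,(-.135,-.09)),('r-','top',zt(533,196),.07,(.07,-.09)),
('fi+','top',zt(236,543),.078,(-.135,.076)),
('snose','side',zs(245,103),.112,(-.037,.09)),('stail','side',zs(553,62),.112,(.131,.09)),('sf-out','side',zs(115,442),.078,(-.135,-.104)),('sr-','side',zs(512,395),.07,(.07,-.104)),('stop','top',zt(72,237),.088,(.035,.172)),('stop2','top',zt(70,362),.088,(-.035,.172))]
W=[];C=[]
for n,cam,uv,z,c in pts:
    W.append(cast(cam,uv,z)[0,:2]);C.append(c)
W=np.array(W);C=np.array(C)
t=np.array([n[1]=='top' for n in pts])
def fit(W,C):
    w=W-W.mean(0);c=C-C.mean(0)
    a=np.arctan2((c[:,0]*w[:,1]-c[:,1]*w[:,0]).sum(),(c*w).sum())
    M=np.array([[np.cos(a),-np.sin(a)],[np.sin(a),np.cos(a)]])
    return a,M,W.mean(0)-M@C.mean(0)
for m in (t,~t,t|~t):
    a,M,o=fit(W[m],C[m]);print(np.degrees(a),o);print(np.round(1000*(W[m]-C[m]@M.T-o),1).tolist())
for cam,f in(('top',[zt(131,470),zt(698,475),zt(415,472)]),('side',[zs(137,92),zs(226,556),zs(184,330)])):
    p=cast(cam,f,.082)[:,:2];print(cam,p,((p-o)@M))
E
```

```text
0.028787478238928958 [0.53712387 0.02415731]
[[-0.1, 1.0], [-0.7, 0.4], [0.7, 0.1], [1.2, 1.6], [-1.9, 0.9], [0.5, -1.7], [0.5, -0.4], [-0.2, -1.9]]
-0.7171974923304143 [0.53318056 0.0218094 ]
[[-1.6, -1.8], [0.5, -1.2], [1.7, 1.5], [-0.7, 1.5]]
-0.4534455363172558 [0.53544025 0.02319596]
[[0.8, 1.7], [0.2, 2.5], [1.6, -0.1], [3.7, 1.4], [0.5, 2.4], [1.6, -1.9], [-3.4, -3.0], [-1.3, -3.2], [-1.0, 0.8], [-3.4, -0.2], [0.7, 0.9], [0.0, -1.2]]
top [[ 0.44214278  0.15851081]
 [ 0.44769315 -0.16165008]
 [ 0.44520195 -0.0015495 ]] [[-0.09436543  0.13457226]
 [-0.08628148 -0.18553468]
 [-0.09003964 -0.02545883]]
side [[ 0.44121395  0.16093422]
 [ 0.44234692 -0.16099075]
 [ 0.44252067 -0.01653753]] [[-0.09531342  0.13698824]
 [-0.09163275 -0.18491768]
 [-0.09260222 -0.04046761]]
```

Cradle origin is about (0.536, 0.023) with yaw near −0.3°, and the tail plate is at about (0.667, 0.113). I'll square the tool to the cradle, then move above the tail with the fingers shut.

```bash
python3 -m handwheel '{"offset":[[0,0,0],[0,0,0],[-4,-4.5,0],[-4,-4.5,0],[-4,-4.5,0],[-4,-4.5,0],[-4,-4.5,0],[-4,-4.5,0]],"angular":[[0,0,-10.3],[0,0,-10.3],[0,0,0],[0,0,0],[0,0,0],[0,0,0],[0,0,0],[0,0,0]],"fingers":[0,0,0,0,0,0,0,0]}' 30
python3 -m handwheel '{"offset":[[-4,-4.5,0],[-4,-4.5,0],[-4,-4.5,0],[-3.8,-4.5,0],[0,0,0],[0,0,0]],"angular":[[0,0,0],[0,0,0],[0,0,0],[0,0,0],[0,0,0],[0,0,0]],"fingers":[0,0,0,0,0,0]}'
```

```text
clock: 1.1
ee_pos: [0.4698, 0.3366, 0.2451]
tool_rot: [0.0, 1.0, -0.0, -0.0]
ft_force: [0.3, 0.6, 0.2]
gripper_width: 0.0
grip_force: 0.0
clock: 1.85
ee_pos: [0.6261, 0.1587, 0.2446]
tool_rot: [0.0, 1.0, 0.0, -0.001]
ft_force: [-0.5, -0.2, -0.3]
gripper_width: -0.0001
grip_force: 0.0
```

```bash
python3 -m handwheel '{"offset":[[-4.4,-4.2,0],[0,-0.4,0],[0,0,5],[0,0,4],[0,0,0]],"angular":[[0,0,0],[0,0,0],[0,0,0],[0,0,0],[0,0,0]],"fingers":[0,0,0,0,0]}'
python3 - <<'E'
from h import *
o=bot.get_obs();print(o['ee_pos'],o['ft_force'])
c=eyes.calibration('wrist');print({k:np.round(v,4).tolist() for k,v in c.items() if not isinstance(v,str)})
w=eyes.capture('wrist');b=eyes.capture('side')[110:290,230:410];t=eyes.capture('top')[120:300,200:380]
cv2.imwrite('pics/w1.png',w)
cv2.imwrite('pics/m1.png',np.hstack([cv2.resize(x,(400,400),interpolation=cv2.INTER_CUBIC) for x in(b,t)]))
E
```

```text
clock: 2.48
ee_pos: [0.6673, 0.1141, 0.1518]
tool_rot: [-0.001, 1.0, -0.0, -0.004]
ft_force: [0.0, 0.6, 0.4]
gripper_width: 0.0
grip_force: 0.0
[0.6672907  0.11411774 0.1518199 ] [0.03061933 0.63318947 0.43396284]
{'mtx': [[371.6483, 0.0, 319.9388], [0.0, 371.6483, 246.3383], [0.0, 0.0, 1.0]], 'position': [0.6002, 0.1138, 0.2808], 'attitude': [-0.0925, -0.0929, 0.7018, 0.7002]}
```

View pics/m1.png

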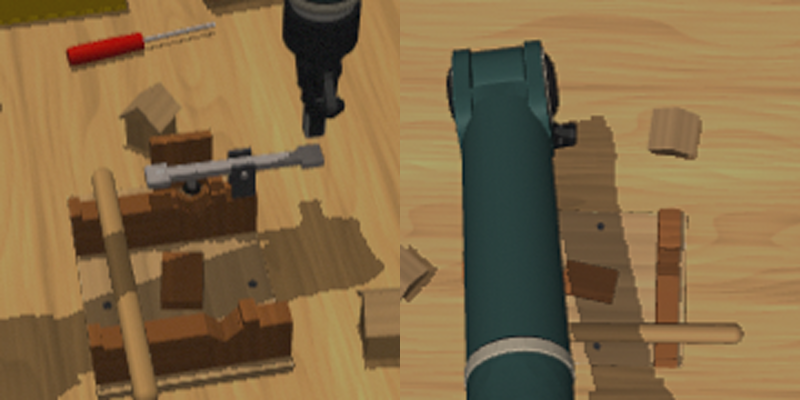

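The side view shows the shut fingers directly above the tail plate, and nothing else is close. I'll push the tail down along its arc.

```bash
python3 -m handwheel '{"offset":[[0,0,2.4],[-0.1,0,0.8],[-0.1,0,0.8],[0,0,0.75],[0,0,0.75],[0.1,0,0.7],[0.2,0,0.7],[0.3,0,0.65]],"angular":[[0,0,0],[0,0,0],[0,0,0],[0,0,0],[0,0,0],[0,0,0],[0,0,0],[0,0,0]],"fingers":[0,0,0,0,0,0,0,0]}'
python3 -m handwheel '{"offset":[[0.4,0,0.6],[0.4,0,0.4],[0.4,0,0.4],[0,0,0.2],[0,0,0]],"angular":[[0,0,0],[0,0,0],[0,0,0],[0,0,0],[0,0,0]],"fingers":[0,0,0,0,0]}'
```

```text
clock: 3.62
ee_pos: [0.6667, 0.1122, 0.0794]
tool_rot: [0.0, 1.0, 0.0, 0.0]
ft_force: [0.4, 0.2, 2.0]
gripper_width: -0.0001
grip_force: 0.9
clock: 4.25
ee_pos: [0.6542, 0.1122, 0.0635]
tool_rot: [0.0, 1.0, -0.0, -0.001]
ft_force: [-0.1, -0.0, 0.2]
gripper_width: 0.0003
grip_force: 0.0
```

```bash
python3 -m handwheel '{"offset":[[0.4,0,0.2],[0.2,0,0.2],[0.1,0,0.2],[0,0,0]],"angular":[[0,0,0],[0,0,0],[0,0,0],[0,0,0]],"fingers":[0,0,0,0]}'
```

```text
clock: 4.75
ee_pos: [0.6504, 0.1123, 0.0601]
tool_rot: [0.0, 1.0, 0.0, 0.003]
ft_force: [3.7, -0.1, 7.8]
gripper_width: -0.0002
grip_force: 3.8
```

The lever is against its upper stop (about 8 N). I'll retreat up, cross over, and go down in front of the dowel with the fingers open along it, so it gets pushed at two points.

```bash
python3 -m handwheel '{"offset":[[-0.8,0,-1],[0,0,-5],[0,0,-6],[0,0,-6.2],[0,0,-1.5],[4,-1.8,0],[5,-1.8,0],[5,-1.8,0]],"angular":[[0,0,0],[0,0,0],[0,0,0],[0,0,0],[0,0,0],[0,0,0],[0,0,0],[0,0,0]],"fingers":[0,0,0,0,0,0,0,0]}'
python3 -m handwheel '{"offset":[[5,-1.8,0],[5,-1.8,0],[0.8,0,0],[0,0,0],[0,0,0]],"angular":[[0,0,0],[0,0,0],[0,0,0],[0,0,0],[0,0,0]],"fingers":[100,100,100,100,100]}'
python3 - <<'E'
from h import *
o=bot.get_obs();print(o['ee_pos'],o['tool_rot'])
b=eyes.capture('side')[110:310,230:430];w=eyes.capture('wrist')
cv2.imwrite('pics/m2.png',np.hstack([cv2.resize(b,(400,400),interpolation=cv2.INTER_CUBIC),cv2.resize(w,(400,300))[:,:].repeat(1,0) if 0 else cv2.copyMakeBorder(cv2.resize(w,(400,300)),0,100,0,0,0)]))
E
```

```text
clock: 5.75
ee_pos: [0.5131, 0.0577, 0.2536]
tool_rot: [0.0, 1.0, -0.0, -0.002]
ft_force: [-0.1, 0.6, 0.3]
gripper_width: 0.0
grip_force: 0.0
clock: 6.38
ee_pos: [0.4087, 0.0228, 0.2548]
tool_rot: [-0.0, 1.0, -0.0, 0.0]
ft_force: [-1.1, 0.9, 0.3]
gripper_width: 0.0851
grip_force: 0.0
[0.4087244  0.02275825 0.25476138] [-1.60018143e-04  9.99999985e-01 -5.42808654e-05  4.89668350e-05]
```

View pics/m2.png

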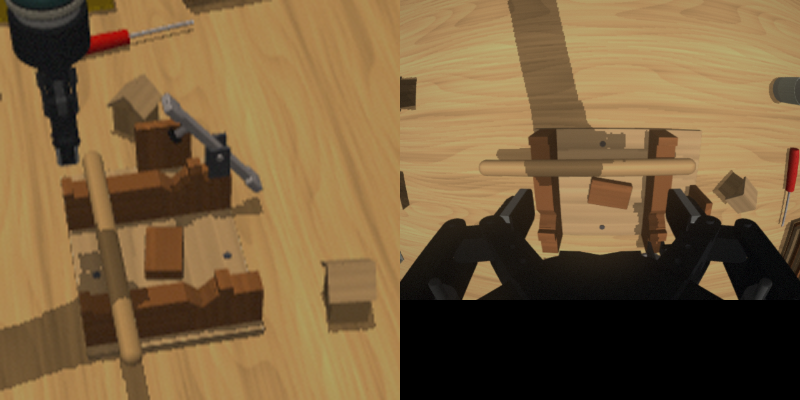

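The lever is raised, the nose standing up on the notch side and the notch clear. In the wrist view the dowel runs from about (128,267) to (472,267) in full-image pixels. I'll measure its x from there.

```bash
cat >> h.py <<'E'
def castw(uv,z):
    c=eyes.calibration('wrist');K=c['mtx'];uv=np.atleast_2d(uv)
    d=np.c_[(uv[:,0]-K[0][2])/K[0][0],(uv[:,1]-K[1][2])/K[1][1]];r=np.hypot(*d.T)[:,None]
    v=np.c_[d/r*np.sin(r),np.cos(r)]*[1,-1,-1]
    v=R.from_quat(c['attitude']).apply(v);p=np.array(c['position'])
    return p+v*((z-p[2])/v[:,2])[:,None]
E
python3 - <<'E'
from h import *
print('dowel',castw([[128,268],[472,266],[300,267]],.082))
print('rail fronts',castw([[(544-400)*1.6,130*1.6],[(664-400)*1.6,130*1.6]],.078))
E
```

```text
dowel [[ 0.44503187 -0.15820204  0.082     ]
 [ 0.4423726   0.16038891  0.082     ]
 [ 0.44221422  0.00553966  0.082     ]]
rail fronts [[ 0.39128029 -0.0532408   0.078     ]
 [ 0.39107956  0.10992922  0.078     ]]
```

```bash
python3 -m handwheel '{"offset":[[0,0,5],[0,0,5],[0,0,5],[0,0,3],[0,0,1.3],[0,0,0],[-0.6,0,0],[-0.6,0,0]],"angular":[[0,0,0],[0,0,0],[0,0,0],[0,0,0],[0,0,0],[0,0,0],[0,0,0],[0,0,0]],"fingers":[100,100,100,100,100,100,100,100]}'
python3 -m handwheel '{"offset":[[-0.6,0,0],[-0.6,0,0],[-0.6,0,0],[-0.6,0,0],[-0.6,0,0],[-0.6,0,0],[-0.6,0,0],[0,0,0]],"angular":[[0,0,0],[0,0,0],[0,0,0],[0,0,0],[0,0,0],[0,0,0],[0,0,0],[0,0,0]],"fingers":[100,100,100,100,100,100,100,100]}'
python3 - <<'E'
from h import *
b=eyes.capture('side')[110:310,230:430];w=eyes.capture('wrist')
cv2.imwrite('pics/m3.png',np.hstack([cv2.resize(b,(400,400),interpolation=cv2.INTER_CUBIC),cv2.copyMakeBorder(cv2.resize(w,(400,300)),0,100,0,0,0)]))
E
```

```text
clock: 7.48
ee_pos: [0.4213, 0.0225, 0.0629]
tool_rot: [0.0, 1.0, 0.0, 0.001]
ft_force: [-0.9, 1.3, -0.2]
gripper_width: 0.0852
grip_force: 0.0
clock: 8.48
ee_pos: [0.4622, 0.0223, 0.0618]
tool_rot: [0.0, 1.0, 0.0, 0.0]
ft_force: [0.0, -0.5, 1.0]
gripper_width: 0.0857
grip_force: 0.0
```

View pics/m3.png

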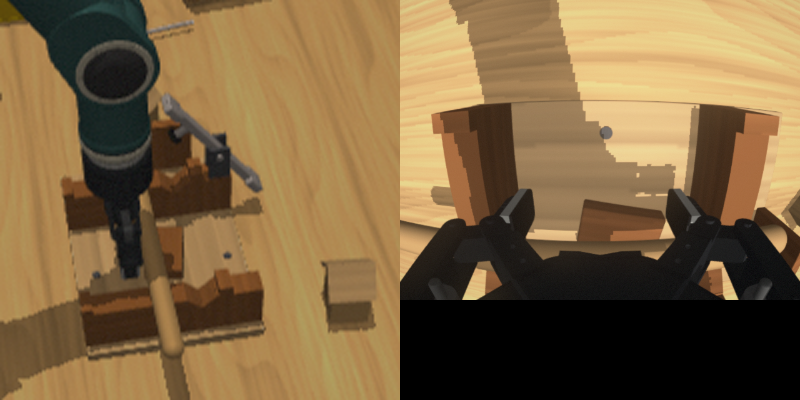

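The dowel has rolled forward on the rails and is still across them, just ahead of both fingers. I'll keep going, more slowly near the notches.

```bash
python3 -m handwheel '{"offset":[[-0.6,0,0],[-0.6,0,0],[-0.5,0,0],[-0.4,0,0],[-0.4,0,0],[-0.3,0,0],[-0.3,0,0],[-0.3,0,0]],"angular":[[0,0,0],[0,0,0],[0,0,0],[0,0,0],[0,0,0],[0,0,0],[0,0,0],[0,0,0]],"fingers":[100,100,100,100,100,100,100,100]}'
python3 -m handwheel '{"offset":[[-0.3,0,0],[-0.3,0,0],[-0.3,0,0],[-0.3,0,0],[0,0,0],[0,0,0]],"angular":[[0,0,0],[0,0,0],[0,0,0],[0,0,0],[0,0,0],[0,0,0]],"fingers":[100,100,100,100,100,100]}'
python3 - <<'E'
from h import *
b=eyes.capture('side')[110:310,230:430];w=eyes.capture('wrist')
cv2.imwrite('pics/m4.png',np.hstack([cv2.resize(b,(400,400),interpolation=cv2.INTER_CUBIC),cv2.copyMakeBorder(cv2.resize(w,(400,300)),0,100,0,0,0)]))
E
```

```text
clock: 9.57
ee_pos: [0.4958, 0.0223, 0.0618]
tool_rot: [0.0, 1.0, -0.0, -0.0]
ft_force: [-0.5, -0.9, -0.2]
gripper_width: 0.0851
grip_force: 0.1
clock: 10.32
ee_pos: [0.5076, 0.0223, 0.0618]
tool_rot: [0.0, 1.0, 0.0, -0.0]
ft_force: [-0.1, 0.4, -0.1]
gripper_width: 0.0855
grip_force: 0.0
```

View pics/m4.png

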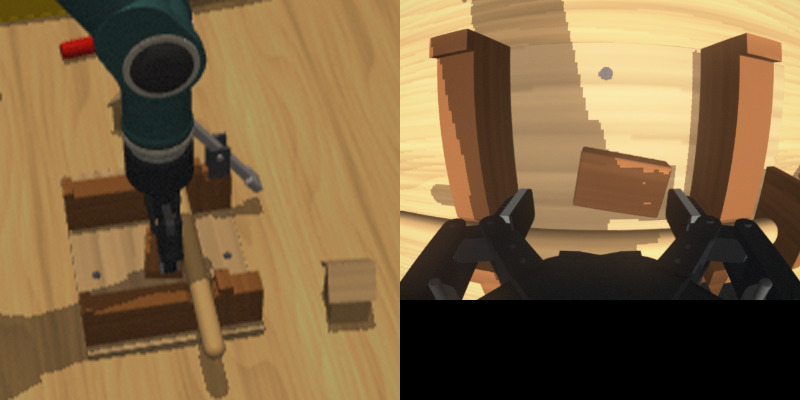

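The dowel looks dropped into the near notch. I'll back off, lift, move beyond the free end and check.

```bash
python3 -m handwheel '{"offset":[[1.5,0,0],[0,0,-4],[0,0,-6],[0,0,-4],[-1.4,-5.5,0],[-1.4,-5.5,0],[-1.4,-5.7,0],[0,-5.8,0]],"angular":[[0,0,0],[0,0,0],[0,0,0],[0,0,0],[0,0,0],[0,0,0],[0,0,0],[0,0,0]],"fingers":[100,100,100,50,0,0,0,0]}'
python3 -m handwheel '{"offset":[[0,0,0],[0,0,0]],"angular":[[0,0,0],[0,0,0]],"fingers":[0,0]}'
python3 - <<'E'
from h import *
b=eyes.capture('side')[110:310,230:430];w=eyes.capture('wrist')
cv2.imwrite('pics/m5.png',np.hstack([cv2.resize(b,(400,400),interpolation=cv2.INTER_CUBIC),cv2.copyMakeBorder(cv2.resize(w,(400,300)),0,100,0,0,0)]))
E
```

```text
clock: 11.42
ee_pos: [0.5343, -0.2037, 0.2016]
tool_rot: [-0.0, 1.0, 0.0, 0.0]
ft_force: [1.2, 0.1, -0.7]
gripper_width: 0.0001
grip_force: 0.0
clock: 11.68
ee_pos: [0.5337, -0.2019, 0.2013]
tool_rot: [0.0, 1.0, 0.001, -0.001]
ft_force: [-0.3, 0.4, -0.2]
gripper_width: -0.0001
grip_force: 0.0
```

View pics/m5.png

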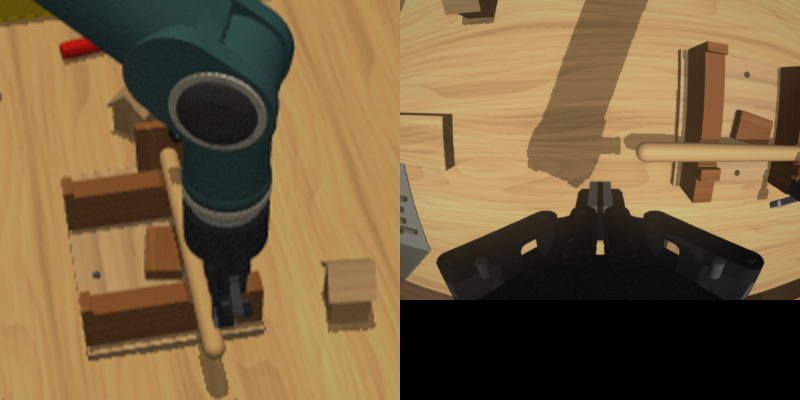

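In the wrist view the dowel lies in the −y notch, its free tip at (379,245). In the side view it runs from (314,186) to (336,285). I'll measure both.

```bash
python3 - <<'E'
from h import *
w=cv2.imread('pics/m5.png')[:300,400:]
print(castw([[379,245],[600,244]],.07))
for z in(.07,.082):print(z,cast('side',[[313.5,184],[336.5,287]],z))
print(proj('side',[[.5355,.16,.07],[.5355,-.16,.07],[.5355,.16,.082],[.5265,-.16,.082]]))
E
```

```text
[[ 0.53728243 -0.15737081  0.07      ]
 [ 0.53580982  0.05257796  0.07      ]]
0.07 [[ 0.53492794  0.16012403  0.07      ]
 [ 0.52997224 -0.15892148  0.07      ]]
0.082 [[ 0.53317896  0.14800518  0.082     ]
 [ 0.52828103 -0.16732136  0.082     ]]
[[313.73486201 184.00282067]
 [339.12728879 286.99996107]
 [313.60074458 180.5253862 ]
 [335.00811922 284.37237794]]
```

The measured length at z = 70 mm is 319 mm, so the dowel is level and seated. Its free tip is at (0.536, −0.158). I'll go down and push lengthwise.

```bash
python3 -m handwheel '{"offset":[[-0.2,0,5],[0,0,5],[0,0,2.7],[0,1,0],[0,0.8,0],[0,0.4,0],[0,0.4,0],[0,0,0]],"angular":[[0,0,0],[0,0,0],[0,0,0],[0,0,0],[0,0,0],[0,0,0],[0,0,0],[0,0,0]],"fingers":[0,0,0,0,0,0,0,0]}'
python3 -m handwheel '{"offset":[[0,0.3,0],[0,0.3,0],[0,0.3,0],[0,0.3,0],[0,0.2,0],[0,0,0]],"angular":[[0,0,0],[0,0,0],[0,0,0],[0,0,0],[0,0,0],[0,0,0]],"fingers":[0,0,0,0,0,0]}'
python3 - <<'E'
from h import *
b=eyes.capture('side')[160:320,240:400];w=eyes.capture('wrist')
cv2.imwrite('pics/m6.png',np.hstack([cv2.resize(b,(400,400),interpolation=cv2.INTER_CUBIC),cv2.copyMakeBorder(cv2.resize(w,(400,300)),0,100,0,0,0)]))
E
```

```text
clock: 12.78
ee_pos: [0.537, -0.1764, 0.0754]
tool_rot: [-0.0, 1.0, -0.0, 0.001]
ft_force: [0.3, 0.3, -0.3]
gripper_width: 0.0005
grip_force: 0.0
clock: 13.52
ee_pos: [0.5367, -0.1624, 0.0748]
tool_rot: [0.0, 1.0, 0.0, -0.0]
ft_force: [0.6, -0.6, 0.3]
gripper_width: -0.0001
grip_force: 0.2
```

View pics/m6.png

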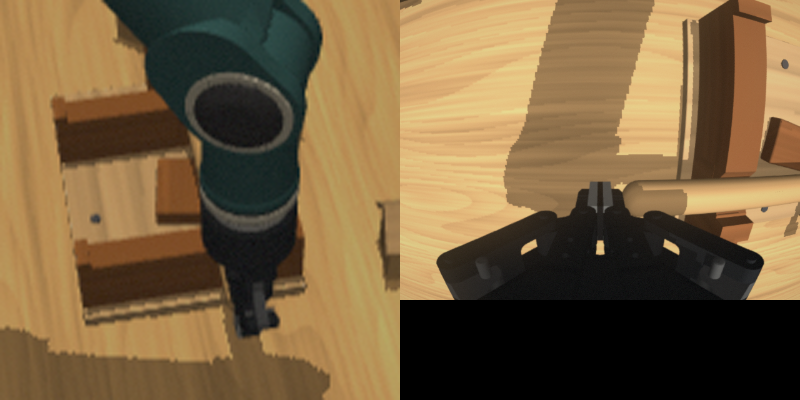

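The wrist view shows the dowel's tip at about (363,305), right beside the shut fingers. That was the 10th picture, so from here I go by force and numeric measurements. I'll keep pushing with contact checks.

```bash
python3 -m handwheel '{"offset":[[0,0.3,0],[0,0.3,0],[0,0.2,0],[0,0,0]],"angular":[[0,0,0],[0,0,0],[0,0,0],[0,0,0]],"fingers":[0,0,0,0]}'
python3 -m handwheel '{"offset":[[0,0.2,0],[0,0.1,0],[0,0,0]],"angular":[[0,0,0],[0,0,0],[0,0,0]],"fingers":[0,0,0]}'
python3 -m handwheel '{"offset":[[0,0.15,0],[0,0,0]],"angular":[[0,0,0],[0,0,0]],"fingers":[0,0]}'
```

```text
clock: 14.12
ee_pos: [0.5366, -0.1544, 0.0748]
tool_rot: [-0.0, 1.0, 0.0, -0.0]
ft_force: [0.3, -0.1, 0.1]
gripper_width: 0.0001
grip_force: 0.0
clock: 14.5
ee_pos: [0.5367, -0.1516, 0.0748]
tool_rot: [0.0, 1.0, 0.0, 0.0]
ft_force: [-0.3, -0.5, 0.0]
gripper_width: 0.0004
grip_force: 0.2
clock: 14.75
ee_pos: [0.5367, -0.1501, 0.0748]
tool_rot: [0.0, 1.0, 0.0, 0.0]
ft_force: [0.2, 0.8, 0.1]
gripper_width: -0.0
grip_force: 0.2
```

```bash
python3 -m handwheel '{"offset":[[0,0.15,0],[0,0.15,0],[0,0,0]],"angular":[[0,0,0],[0,0,0],[0,0,0]],"fingers":[0,0,0]}'
python3 -m handwheel '{"offset":[[0,0.15,0],[0,0,0]],"angular":[[0,0,0],[0,0,0]],"fingers":[0,0]}'
python3 -m handwheel '{"offset":[[0,0.15,0],[0,0,0]],"angular":[[0,0,0],[0,0,0]],"fingers":[0,0]}'
```

```text
clock: 15.12
ee_pos: [0.5367, -0.147, 0.0748]
tool_rot: [0.0, 1.0, 0.0, 0.0]
ft_force: [-0.0, 0.0, -0.5]
gripper_width: 0.0002
grip_force: 0.1
clock: 15.38
ee_pos: [0.5366, -0.1463, 0.0749]
tool_rot: [0.0, 1.0, -0.0, 0.0]
ft_force: [0.7, -2.7, 0.2]
gripper_width: 0.0001
grip_force: 1.2
clock: 15.62
ee_pos: [0.5366, -0.1459, 0.0749]
tool_rot: [0.001, 1.0, -0.001, 0.0]
ft_force: [-1.1, -5.6, 0.4]
gripper_width: 0.0002
grip_force: 2.7
```

The dowel is against the end stop (5.6 N along y). I'll back off, rise, and move to the +x side of the raised nose.

```bash
python3 -m handwheel '{"offset":[[0,-1.2,0],[0,-0.5,-2],[0,0,-5],[0,0,-6],[0,0,-4],[-1.5,5.5,0],[-1.5,5.5,0],[-1.4,5.5,0]],"angular":[[0,0,0],[0,0,0],[0,0,0],[0,0,0],[0,0,0],[0,0,0],[0,0,0],[0,0,0]],"fingers":[0,0,0,0,0,0,0,0]}'
python3 -m handwheel '{"offset":[[0,5.5,0],[0,5.5,0],[0,0,0],[0,0,0]],"angular":[[0,0,0],[0,0,0],[0,0,0],[0,0,0]],"fingers":[0,0,0,0]}'
python3 - <<'E'
from h import *
b=eyes.capture('top');s=eyes.capture('side');w=eyes.capture('wrist')
np.savez('s1',b=b,s=s,w=w)
c=eyes.calibration('wrist')
# dowel free tip in side view: wood-coloured dowel against table, print row profile
tip=proj('side',[[.5355,-.137,.07]])[0];print(tip)
E
```

```text
clock: 16.62
ee_pos: [0.5809, 0.0056, 0.2451]
tool_rot: [0.0, 1.0, 0.0, 0.0]
ft_force: [0.0, 0.5, 0.3]
gripper_width: 0.0
grip_force: 0.0
clock: 17.12
ee_pos: [0.5805, 0.1133, 0.2446]
tool_rot: [0.0, 1.0, -0.0, -0.0]
ft_force: [-0.3, -0.3, -0.5]
gripper_width: 0.0005
grip_force: 0.0
[337.03229337 278.50220938]
```

```bash
python3 - <<'E'
from h import *
s=np.load('s1.npz')['s']; b=np.load('s1.npz')['b']
for cam,im in(('side',s),('top',b)):
    for y in np.arange(-.110,-.165,-.004):
        u,v=proj(cam,[[.536,y,.070]])[0]; print(cam,round(y,3),np.round([u,v]),im[int(round(v)),int(round(u))].tolist())
E
python3 -m handwheel '{"offset":[[0,0,4.7],[0.8,0,0],[0.8,0,0],[0.6,0,0],[0,0,0]],"angular":[[0,0,0],[0,0,0],[0,0,0],[0,0,0],[0,0,0]],"fingers":[0,0,0,0,0]}'
```

```text
side -0.11 [335. 269.] [80, 134, 172]
side -0.114 [335. 270.] [81, 135, 172]
side -0.118 [336. 272.] [79, 132, 171]
side -0.122 [336. 273.] [81, 133, 172]
side -0.126 [336. 274.] [73, 124, 163]
side -0.13 [337. 276.] [58, 95, 126]
side -0.134 [337. 277.] [49, 80, 104]
side -0.138 [337. 279.] [40, 59, 75]
side -0.142 [338. 280.] [48, 74, 95]
side -0.146 [338. 282.] [52, 83, 109]
side -0.15 [338. 283.] [51, 83, 109]
side -0.154 [339. 285.] [52, 83, 109]
side -0.158 [339. 286.] [50, 82, 108]
side -0.162 [340. 288.] [50, 83, 109]
top -0.11 [336. 238.] [96, 149, 168]
top -0.114 [338. 238.] [96, 149, 169]
top -0.118 [339. 238.] [96, 149, 169]
top -0.122 [341. 238.] [94, 147, 169]
top -0.126 [342. 238.] [89, 138, 170]
top -0.13 [343. 238.] [78, 123, 163]
top -0.134 [345. 238.] [67, 106, 129]
top -0.138 [346. 239.] [89, 139, 171]
top -0.142 [348. 239.] [87, 136, 168]
top -0.146 [349. 239.] [87, 138, 168]
top -0.15 [350. 239.] [88, 137, 169]
top -0.154 [352. 239.] [88, 137, 168]
top -0.158 [353. 239.] [88, 137, 168]
top -0.162 [354. 239.] [89, 138, 169]
clock: 17.9
ee_pos: [0.5589, 0.1139, 0.1992]
tool_rot: [0.0, 1.0, 0.0, 0.001]
ft_force: [-0.3, 0.3, 0.4]
gripper_width: -0.0002
grip_force: 0.0
```

The free tip is at y = −0.137 in both views, as expected with the other end on the stop. I'll swing the nose down along its arc.

```bash
python3 -m handwheel '{"offset":[[0.8,0,0.4],[0.8,0,0.5],[0.75,0,0.65],[0.75,0,0.65],[0.6,0,0.8],[0.6,0,0.8],[0.5,0,0.85],[0.5,0,0.85]],"angular":[[0,0,0],[0,0,0],[0,0,0],[0,0,0],[0,0,0],[0,0,0],[0,0,0],[0,0,0]],"fingers":[0,0,0,0,0,0,0,0]}'
python3 -m handwheel '{"offset":[[0.3,0,0.5],[0.3,0,0.4],[0,0,0]],"angular":[[0,0,0],[0,0,0],[0,0,0]],"fingers":[0,0,0]}'
python3 -m handwheel '{"offset":[[0,0,0.15],[0,0,0]],"angular":[[0,0,0],[0,0,0]],"fingers":[0,0]}'
```

```text
clock: 18.9
ee_pos: [0.5054, 0.1138, 0.1422]
tool_rot: [0.0, 1.0, -0.0, -0.0]
ft_force: [0.0, 0.2, 0.7]
gripper_width: -0.0002
grip_force: 0.6
clock: 19.27
ee_pos: [0.4991, 0.1137, 0.1334]
tool_rot: [0.0, 1.0, -0.0, -0.001]
ft_force: [-0.2, -0.6, -0.6]
gripper_width: -0.0001
grip_force: 0.0
clock: 19.52
ee_pos: [0.4996, 0.1138, 0.1322]
tool_rot: [0.0, 1.0, -0.0, -0.0]
ft_force: [-0.7, -0.5, -0.4]
gripper_width: -0.0002
grip_force: 0.0
```

```bash
python3 -m handwheel '{"offset":[[0,0,0.15],[0,0,0]],"angular":[[0,0,0],[0,0,0]],"fingers":[0,0]}'
python3 -m handwheel '{"offset":[[0,0,0.1],[0,0,0]],"angular":[[0,0,0],[0,0,0]],"fingers":[0,0]}'
python3 -m handwheel '{"offset":[[0,0,0.1],[0,0,0]],"angular":[[0,0,0],[0,0,0]],"fingers":[0,0]}'
```

```text
clock: 19.77
ee_pos: [0.4997, 0.1138, 0.1315]
tool_rot: [0.0, 1.0, 0.0, -0.0]
ft_force: [-2.1, -0.2, 7.3]
gripper_width: -0.0001
grip_force: 3.5
clock: 20.02
ee_pos: [0.4997, 0.1138, 0.1311]
tool_rot: [0.0, 1.0, 0.0, -0.0]
ft_force: [-3.8, -0.5, 13.5]
gripper_width: -0.0003
grip_force: 6.5
clock: 20.27
ee_pos: [0.4997, 0.1139, 0.1309]
tool_rot: [0.0, 1.0, 0.0, -0.0]
ft_force: [-6.6, -1.3, 19.3]
gripper_width: 0.0002
grip_force: 9.8
```

The pad is firmly on the dowel: contact came at tip z 0.117, against 0.1175 expected. I'll lift off, clear away and verify the final state.

```bash
python3 -m handwheel '{"offset":[[0,0,-0.3],[0,0,-1],[0,0,-5],[0,0,-5],[3,3,-2],[4,4,0],[4,4,0],[0,4,0]],"angular":[[0,0,0],[0,0,0],[0,0,0],[0,0,0],[0,0,0],[0,0,0],[0,0,0],[0,0,0]],"fingers":[0,0,0,0,0,0,0,0]}'
python3 -m handwheel '{"offset":[[0,5,0],[0,5,0],[0,5,0],[0,0,0],[0,0,0]],"angular":[[0,0,0],[0,0,0],[0,0,0],[0,0,0],[0,0,0]],"fingers":[0,0,0,0,0]}'
python3 - <<'E'
from h import *
t=eyes.capture('top');s=eyes.capture('side');o0=[cv2.imread('pics/top0.png'),cv2.imread('pics/side0.png')]
cv2.imwrite('pics/t9.png',t);cv2.imwrite('pics/s9.png',s)
# steel plates: grey & bright, in ROI
for n,im in(('top',t),('top',o0[0]),('side',s),('side',o0[1])):
    x0,y0,x1,y1=(240,178,275,262) if n=='top' else (285,165,385,205)
    r=im[y0:y1,x0:x1].astype(int);m=((r.max(2)-r.min(2)<30)&(r.min(2)>110)).astype(np.uint8)
    k,l,st,ce=cv2.connectedComponentsWithStats(m)
    print(n,[(st[i]+[x0,y0,0,0,0]).tolist() for i in range(1,k) if st[i,4]>15])
for y in np.r_[np.arange(.07,-.09,-.02),np.arange(-.122,-.150,-.003)]:
    for n,im in(('top',t),('side',s)):
        u,v=proj(n,[[.536,y,.07]])[0];print(n,round(y,3),im[int(round(v)),int(round(u))].tolist(),end=' ')
    print()
a=.06
print('pred nose/tail side',proj('side',[[.5915-.0915,.1125,.1175],[.5915+.0762,.1125,.1075]]))
E
```

```text
clock: 21.28
ee_pos: [0.3872, 0.265, 0.2625]
tool_rot: [-0.001, 1.0, 0.0, 0.0]
ft_force: [0.9, -0.4, 0.3]
gripper_width: -0.0004
grip_force: 0.0
clock: 21.9
ee_pos: [0.3899, 0.4131, 0.2615]
tool_rot: [0.0, 1.0, -0.001, -0.0]
ft_force: [0.3, -0.3, -1.2]
gripper_width: 0.0002
grip_force: 0.0
top [[251, 185, 12, 68, 382]]
top [[251, 184, 12, 69, 377]]
side [[296, 177, 79, 13, 269]]
side [[296, 175, 79, 17, 276]]
top 0.07 [90, 141, 164] side 0.07 [79, 135, 170] 
top 0.05 [91, 143, 164] side 0.05 [80, 133, 169] 
top 0.03 [93, 145, 164] side 0.03 [80, 134, 170] 
top 0.01 [95, 147, 163] side 0.01 [80, 132, 169] 
top -0.01 [94, 145, 164] side -0.01 [80, 134, 170] 
top -0.03 [91, 141, 164] side -0.03 [80, 133, 170] 
top -0.05 [92, 143, 164] side -0.05 [78, 131, 170] 
top -0.07 [94, 146, 164] side -0.07 [80, 135, 170] 
top -0.122 [92, 143, 164] side -0.122 [76, 128, 168] 
top -0.125 [86, 134, 165] side -0.125 [75, 121, 161] 
top -0.128 [76, 120, 159] side -0.128 [67, 111, 148] 
top -0.131 [64, 99, 129] side -0.131 [57, 94, 124] 
top -0.134 [66, 103, 126] side -0.134 [47, 78, 101] 
top -0.137 [86, 135, 166] side -0.137 [39, 61, 79] 
top -0.14 [86, 133, 165] side -0.14 [49, 73, 93] 
top -0.143 [85, 133, 164] side -0.143 [51, 81, 105] 
top -0.146 [85, 134, 164] side -0.146 [52, 83, 107] 
top -0.149 [86, 134, 164] side -0.149 [50, 82, 106] 
pred nose/tail side [[301.83249074 185.52206421]
 [370.61002636 178.92281347]]
```

```bash
python3 -c "
from cell import bot
print(bot.hand_in())"
```

```text
the job is handed in; nothing more can be done
None
```

I handed the job in at about 22 s: the dowel measured level in both notches and sits against the end stop, the lever is down with its pad on the dowel, and the gripper kept clear of the other objects, though I didn't re-measure their positions at the end.

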